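# Lock the sliding magnifier over the embroidery hoop

## Task

With a fingertip, press the brass spring plate of the walnut hoop stand right down behind the magnifier's foot and, keeping it down, push the foot along its track past the two pins until it meets the end stops. Then take the finger away so that the plate springs up and its pins lock the foot in behind. Only press and push: never pick the magnifier up or let the plate rise while the foot is over the pins, and leave the bobbin case, dish and tumbler where they are.

Things in the scene. Friction and masses are not known exactly. Their poses are not given: they have to be found in the camera images.
- stand: Fixed walnut hoop stand on a board 430 x 130 x 10 mm (its x -175 to 255 mm). Origin: on the table, under the mid-point between the two brass pins. +x: sliding direction, along the track to the hoop; z up. The foot slides on two strips (y 40 to 50 mm each side, top 30 mm above the table) between guides (y 52 to 62 mm each side, top 38 mm). Track from x = -175 mm (open end).
- end_stop (a point): Mid-point between the tops of the two walnut end-stop blocks on the track's strips, in the plane of the faces that the foot meets: stand x = 70 mm, 40 mm above the table.
- hoop (a point): Centre of the empty embroidery hoop, part of the stand: 156 mm across, level, 45 to 57 mm above the table, centre at stand x = 165 mm; a clamp with a turning knob at its far end.
- catch_top (a point): Point on the brass spring plate's top, midway between its pins. Axes as the stand. Plate 190 mm long (stand x -165 to 25 mm), 72 mm wide, level in the middle of the track between the strips, top 25 mm above the table when up; goes straight down wherever pressed. Two upright pins, 8 mm thick, at x = 0, y = +/-30 mm (52 mm clear between: a fingertip passes), 11 mm above the plate; up, they bar the foot by 6 mm.
- catch (a joint): How far the spring plate is pressed down, in m: 0 up, 0.010 fully down on its stop (plate top then 15 mm above the table). The pins clear the foot's underside beyond 0.006. It takes about 1.5 N to start and 4 N fully down, and springs up when let go.
- foot (a point): Centre of the magnifier's foot, a loose stainless block 60 mm long (x), 100 mm wide (y), 24 mm high, lying on the strips by its weight (about 0.6 kg with the lens); centre 42 mm, underside 30 mm above the table; 2 mm play at each guide. Axes as the stand. At the start its centre is 50 to 95 mm behind the pins; against the end stops it is at stand x = 40 mm, its rear face 6 mm clear of the pins.
- rear_face (a point): Centre of the foot's flat upright rear face, 30 mm behind the foot's centre: the place to push, towards the hoop (+x). The spring plate lies bare behind and below it.
- lens (a point): Centre of the magnifier's level round lens, 82 mm across, 115 mm ahead of the foot's centre and about 82 mm above the table, on a short arm that rises from 20 mm ahead of the foot's centre.
- bobbin_case: Loose hard plastic thread-bobbin case, 72 x 52 x 24 mm, origin at the centre of its underside. Leave alone.
- dish: Loose yellow ceramic dish, 110 mm across, 30 mm high, origin at the centre of its underside. Leave alone.
- tumbler: Loose empty glass tumbler, 72 mm across, 92 mm high, origin at the centre of its underside. Leave alone.
Mind the look-alikes: they are no part of the job. What is shaped like the part that bears foot but purple is not meant.

How it is judged:
On the way, in this order (a step that is already met when the one before it is completed fails the run):
1. the fingers press the spring plate at least 6.4 mm down while the foot is still behind the pins (value of joint catch above 0.0064 m and contact force between the fingers and catch above 0.3 N and x of foot in the frame of stand below -0.032 m), for 0.1 s.
2. the foot is over the pins while the fingers keep the plate at least 6.4 mm down (value of joint catch above 0.0064 m and contact force between the fingers and catch above 0.3 N and x of foot in the frame of stand between -0.022 and 0.025 m), for 0.05 s.
At the end, for the whole second after the job is handed in: The foot lies flat in its track (within 4 mm in height, 0.06 rad of level), past the pins with its centre 34.5 mm or more beyond them (within 5.5 mm of the end stops), the spring plate is back up to within 1.5 mm behind it, all at rest, and the bystanders are within 15 mm of where they were (x of foot in the frame of stand between 0.0345 and 0.045 m and y of foot in the frame of stand between -0.006 and 0.006 m and z of foot in the frame of stand between 0.038 and 0.046 m and angle between the x axis of foot and the x axis of stand, either way round below 0.1 rad and angle between foot's own z axis and vertical below 0.06 rad and value of joint catch below 0.0015 m and velocity of joint catch below 0.01 m/s and linear speed of magnifier below 0.01 m/s and distance of each of bobbin_case, dish, tumbler from where it was at the start of the episode below 0.015 m); the robot touches nothing.
It fails at once if the magnifier is lifted more than 6 mm or tipped more than 0.2 rad (z of foot in the frame of stand above 0.048 m or angle between foot's own z axis and vertical above 0.2 rad).
It fails at once if the plate is let up against the foot (less than 6.3 mm down) while the foot is over the pins (x of foot in the frame of stand between -0.026 and 0.026 m and value of joint catch below 0.0063 m).
It fails at once if the bobbin case is pushed more than 15 mm, lifted or tipped (distance of bobbin_case from where it was at the start of the episode above 0.015 m or angle between bobbin_case's own z axis and vertical above 0.3 rad).
It fails at once if the dish is pushed more than 15 mm, lifted or tipped (distance of dish from where it was at the start of the episode above 0.015 m or angle between dish's own z axis and vertical above 0.3 rad).
It fails at once if the tumbler is pushed more than 15 mm, lifted or tipped (distance of tumbler from where it was at the start of the episode above 0.015 m or angle between tumbler's own z axis and vertical above 0.3 rad).
It also fails if it takes over 38 s, if anything falls off the work surface, if the arm or the gripper's body presses on something with over 40 N, if the wrist force passes 120 N, or if a joint passes its speed limit or range.

## Robot

A 6-joint arm with a two-finger parallel gripper is mounted at the origin on the work surface. World frame = base frame: x ahead of the robot, y to its left, z up, the work surface at z = 0. Lengths are in m, angles in rad, forces in N, time in s.
With the tool pointing down it reaches from about 0.35 to 1 m from the base axis. Payload 7.1 kg.
Tool frame: the origin (TCP) lies between the finger pads; the fingertips stand 22 mm ahead of it and the grasp point (between the pads) lies 3 mm ahead of it; z points along the fingers, y is the line along which they close (so a half turn about z gives the same grasp; the last joint's range is limited). The gripper opens to 85 mm and grips with 20 to 120 N. Pads are 22 mm wide; open, the fingers measure 114 mm over their backs; the gripper's body (76 mm by 85 mm) begins 54 mm behind the grasp point. The pads swing forward as they close: fully open they stand 13 mm farther back than shut.
Start: joints at [1.169, 0.423, 1.63, -0, 1.089, -0.019], TCP at [0.233, 0.58, 0.222] pointing down, gripper open.
Joint ranges: [-3, 3], [-0.9, 2.11], [0.09, 2.58], [-1.31, 4.45], [0.11, 2.69], [-2.54, 2.54]. Speed limits (rad/s): [2.39, 2.39, 3.01, 3.14, 3.14, 3.14].

## Interface

Orientations are given as a rotation vector (axis times angle).
In Python, from rig import manip gives the robot as it stands. The module is installed in compiled form; this text tells all that it offers. Calls block until the motion is done:
- manip.move_to(position, orientation): joint-space move of the TCP to a pose.
- manip.servo_line(position, orientation=None, rate=0.15): straight line of the TCP; orientation=None keeps the orientation; rate is the mean speed in m/s.
- manip.set_joints(angles): joint-space move.
- manip.command_gripper(opening, f_grip=None): finger opening in m; f_grip is the grip in N (None keeps the last); returns when the fingers have stopped.
- manip.hold(seconds).
- manip.solve_ik(position, orientation): joint angles nearest the present ones, or None.
- manip.camera(name): name is "scene" or "side" or "wrist"; returns a dict with "image" (420x560x3 uint8, red, green, blue), "fx", "fy", "cx", "cy" (pixels), "k1" (the pictures are not rectified: a ray, as slopes to the right and down, at radius r is drawn at 1 + k1 r^2 times it, then the intrinsics apply), "cam_to_world" (4x4, takes a point from camera to world coordinates); the wrist camera has in their place "mount" (4x4, takes a point from camera to tool coordinates, whose origin is the TCP and whose axes are the flange's). Camera axes: x right, y down, z forward; pixel columns grow to the right and rows downward; lengths in m; the calibration is good to about 2 mm. A picture is of the moment at which its call begins: read the wrist's pose just before it. There is no depth.
A pose or a line that the arm cannot do raises manip.IKError and nothing moves.
- manip.sign_off(): hands the job in; it is judged then, once.
Readings, each from a call of its own:
- manip.get_time(): time.
- manip.get_joint_positions(): joint angles.
- manip.get_joint_vel(): joint speeds.
- manip.get_tau(): joint torques, N m.
- manip.get_position(): TCP position.
- manip.get_ee_rot(): TCP orientation.
- manip.get_contact_force(): force on the tool from outside, world axes, zero at the start.
- manip.get_torque(): the same for the moment, N m.
- manip.get_width(): finger opening in m.
- manip.get_grip_force(): force on a finger pad.
Only numpy, scipy, OpenCV 4.12 (cv2) and the standard library are available. Lean on these libraries where they do the work, as an engineer would, in place of code of your own. Each camera call takes 0.05 s, during which the arm holds its last target. There are 200 camera calls.

## Working session

There is one attempt and no reset: what is moved stays moved. The work goes in short steps, each a Python script; the robot and the scene stay as the last script left them, time stands still between calls to the robot, and variables do not carry over. Pictures are saved under pics/ and viewed, at most 10 in all, crops included, and the job is handed in when it is done.

```bash
mkdir -p pics
python3 - <<'E'
from rig import manip
import cv2,numpy as np
for n in ("scene","side"):
    c=manip.camera(n); cv2.imwrite(f"pics/{n}0.png",c["image"][:,:,::-1])
    print(n,c["fx"],c["fy"],c["cx"],c["cy"],c["k1"]);print(np.round(c["cam_to_world"],4))
print(manip.get_ee_rot(),manip.get_time(),manip.get_width())
print(np.round(manip.camera("wrist")["mount"],4))
E
```

```text
scene 447.7621308175384 447.7621308175384 278.2707084343413 206.36929114676107 -0.016620039987208332
[[ 0.1263  0.7022 -0.7007  1.2016]
 [ 0.992  -0.0954  0.0832 -0.1704]
 [-0.0084 -0.7056 -0.7086  0.787 ]
 [ 0.      0.      0.      1.    ]]
side 517.4783838757548 517.4783838757548 282.9293257469461 205.1420257371942 -0.19170122638499457
[[ 0.9133 -0.2674  0.3071  0.1319]
 [-0.4067 -0.6377  0.6542 -0.9248]
 [ 0.021  -0.7224 -0.6912  0.9636]
 [ 0.      0.      0.      1.    ]]
[-5.97560891e-01 -3.08394585e+00  2.10685003e-03] 0.1 0.08529947989896877
[[ 1.100e-03 -9.654e-01 -2.606e-01  6.630e-02]
 [ 1.000e+00  9.000e-04  9.000e-04 -5.000e-04]
 [-6.000e-04 -2.606e-01  9.655e-01 -1.515e-01]
 [ 0.000e+00  0.000e+00  0.000e+00  1.000e+00]]
```

View pics/scene0.png

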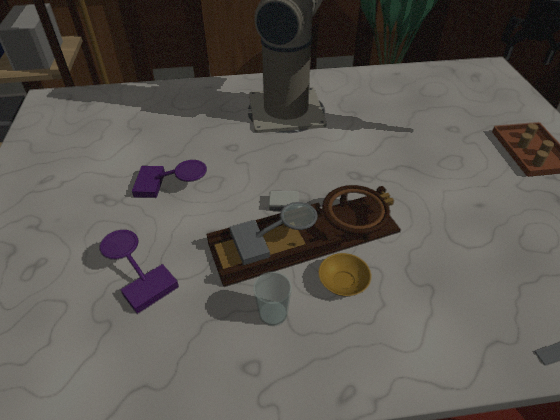

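View pics/side0.png

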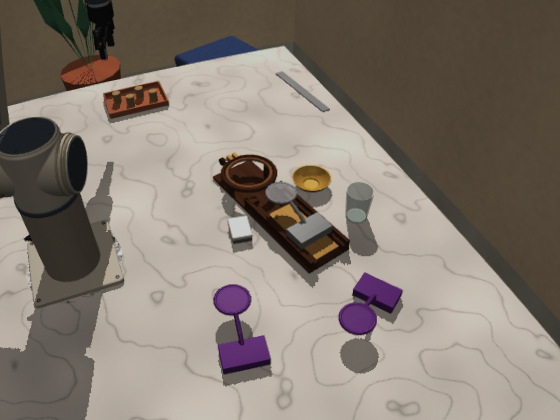

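Scene: the stand runs from its open end at about (214,260) to the hoop at (356,208). The steel foot is at (250,241), the tumbler at (273,300), the dish at (345,276) and the bobbin case at (283,200). Side: foot (308,229), hoop (249,172). The purple pieces are decoys.

```bash
cat > h.py <<'E'
from rig import manip
import cv2,numpy as np
from scipy.spatial.transform import Rotation as R
def shot(n,name=None):
    T=np.eye(4)
    if n=="wrist": T[:3,:3]=R.from_rotvec(manip.get_ee_rot()).as_matrix(); T[:3,3]=manip.get_position()
    c=manip.camera(n); c["T"]=T@c["mount"] if n=="wrist" else c["cam_to_world"]
    if name: cv2.imwrite(f"pics/{name}.png",c["image"][:,:,::-1]); np.savez(f"pics/{name}.npz",**c)
    return c
def ray(c,uv):
    K=np.array([[c["fx"],0,c["cx"]],[0,c["fy"],c["cy"]],[0,0,1]])
    p=cv2.undistortPoints(np.array(uv,float).reshape(-1,1,2),K,np.array([c["k1"],0,0,0],float))[:,0]
    T=c["T"]; return T[:3,3],np.c_[p,np.ones(len(p))]@T[:3,:3].T
def onplane(c,uv,z):
    o,d=ray(c,uv); return o+d*((z-o[2])/d[:,2])[:,None]
def tri(c1,p1,c2,p2):
    o1,d1=ray(c1,[p1]);o2,d2=ray(c2,[p2]);d1=d1[0];d2=d2[0]
    s=np.linalg.lstsq(np.c_[d1,-d2],o2-o1,rcond=None)[0]
    a=o1+s[0]*d1;b=o2+s[1]*d2; return (a+b)/2,np.linalg.norm(a-b)
E
python3 - <<'E'
from h import *
a=shot("scene","sc1");b=shot("side","sd1")
np.set_printoptions(precision=3,suppress=True)
for n,p,q in [("hoop",(356,208),(249,172)),("foot",(250,241),(308,229)),("bobbin",(283,200),(239,228)),("dish",(345,272),(312,179)),("lens",(299,216),(281,194))]: print(n,*tri(a,p,b,q))
f,_=tri(a,(250,241),b,(308,229));h,_=tri(a,(356,208),b,(249,172))
print("tumbler base",onplane(a,[(273,316)],0),onplane(b,[(358,216)],0))
x=(h-f)[:2];print("yaw",np.arctan2(x[1],x[0]),np.linalg.norm(x))
E
```

```text
hoop [0.505 0.093 0.052] 0.00019853867872616173
foot [ 0.563 -0.157  0.044] 0.0019245415050409373
bobbin [ 0.417 -0.064  0.016] 0.004035381440576694
dish [0.664 0.029 0.028] 0.0065978645056426
lens [ 0.537 -0.047  0.078] 0.0017006434591324848
tumbler base [[ 0.728 -0.127  0.   ]] [[ 0.727 -0.128  0.   ]]
yaw 1.8017288119272725 0.25627231152675567
```

```bash
cat >> h.py <<'E'
def ori(yaw): # tool x along stand x, tool z down
    x=np.array([np.cos(yaw),np.sin(yaw),0]);z=np.array([0,0,-1.]);return R.from_matrix(np.c_[x,np.cross(z,x),z]).as_rotvec()
np.set_printoptions(precision=4,suppress=True)
E
python3 - <<'E'
from h import *
yaw=1.80;u=np.array([np.cos(yaw),np.sin(yaw),0]);pin=np.array([.505,.093,0])-.165*u
p=lambda s,z:pin+s*u+[0,0,z]
for s,z in((-.14,.05),(-.14,.22),(0,.04)):print(manip.solve_ik(p(s,z),ori(yaw)))
manip.move_to(p(-.06,.24),ori(yaw));a=shot("wrist","w1");print(manip.get_time())
manip.command_gripper(0.0,30)
manip.servo_line(p(-.15,.24),rate=.15);b=shot("wrist","w2");print(manip.get_time(),manip.get_width())
cv2.imwrite("pics/w12.png",np.hstack([a["image"],b["image"]])[:,:,::-1])
cv2.imwrite("pics/w1b.png",cv2.resize(a["image"],(800,600),interpolation=cv2.INTER_CUBIC)[:,:,::-1])
cv2.imwrite("pics/w2b.png",cv2.resize(b["image"],(800,600),interpolation=cv2.INTER_CUBIC)[:,:,::-1])
E
```

```text
[-0.3609  0.6333  1.7527 -0.      0.7556 -0.5901]
[-0.3609  0.4028  1.6673 -0.      1.0715 -0.5901]
[-0.1459  0.5865  1.8978 -0.      0.6574 -0.3751]
3.0417
4.6083 -0.00043297271154507785
```

View pics/w1b.png

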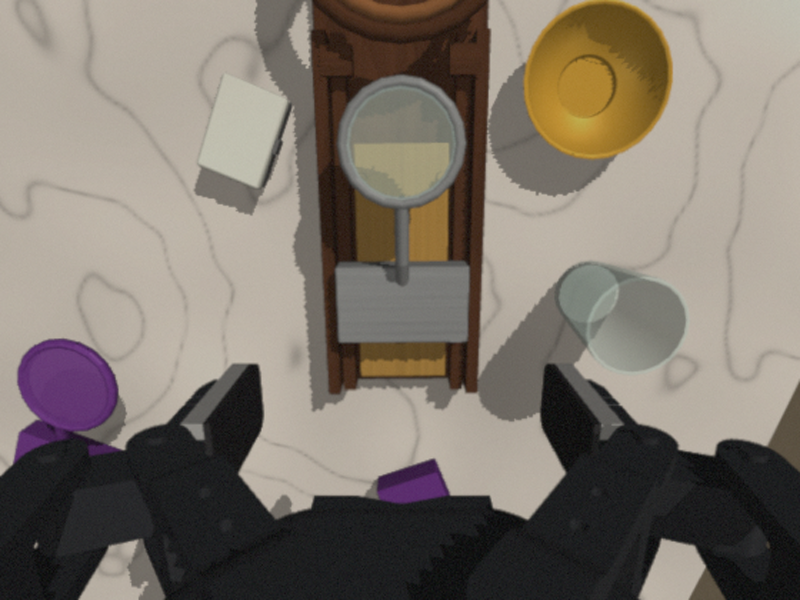

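View pics/w2b.png

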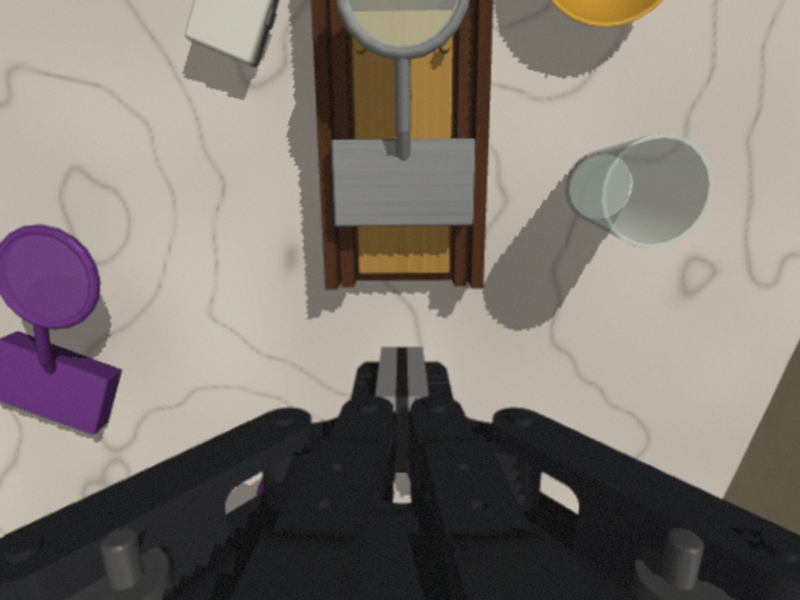

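In w2 (800 px scale) the foot's top corners are: rear (335,226) and (474,224), front (333,140) and (474,139). In w1 the rear ones are (338,343) and (467,341). The bare plate behind the foot runs down to y≈274 in w2. I'll triangulate these next.

Run:
```python
from h import *
a=dict(np.load("pics/w1.npz"));b=dict(np.load("pics/w2.npz"))
k=.7
for n,p,q in[("rl",(338,343),(335,226)),("rr",(467,341),(474,224)),("fl",(337,263),(333,140)),("fr",(470,262),(474,139)),
  ("guideL",(329,393),(325,288)),("guideR",(477,391),(484,286)),("plateL",(360,376),(358,274)),("plateR",(446,376),(451,273))]:
    print(n,*tri(a,np.array(p)*k,b,np.array(q)*k))
W=lambda uv,z:onplane(b,np.array(uv)*k,z)
F=W([(335,226),(474,224),(333,140),(474,139)],.054);G=W([(325,288),(484,286)],.038);P=W([(358,274),(451,273)],.025)
N=W([(361,49),(441,53)],.036)
print(F,G,P,N)
print("foot size",np.linalg.norm(F[0]-F[1]),np.linalg.norm(F[0]-F[2]))
```

```text
rl [ 0.5234 -0.2002  0.0534] 0.0001112378099634618
rr [ 0.6204 -0.1761  0.0524] 0.0008420082072520702
fl [ 0.5089 -0.1419  0.0397] 0.0006101590319852982
fr [ 0.6076 -0.118   0.0389] 0.0012475094649411543
guideL [ 0.5237 -0.2512  0.0392] 0.00035474301964258636
guideR [ 0.6435 -0.2218  0.0379] 0.0005554744100214954
plateL [ 0.5458 -0.2387  0.0216] 0.0004796468039617116
plateR [ 0.6178 -0.2202  0.0247] 0.0007357025969413663
[[ 0.5235 -0.2001  0.054 ]
 [ 0.6205 -0.1758  0.054 ]
 [ 0.5107 -0.1423  0.054 ]
 [ 0.605  -0.1195  0.054 ]] [[ 0.5234 -0.2516  0.038 ]
 [ 0.6438 -0.2217  0.038 ]] [[ 0.5457 -0.2379  0.025 ]
 [ 0.6181 -0.2201  0.025 ]] [[ 0.5151 -0.0779  0.036 ]
 [ 0.5699 -0.0677  0.036 ]]
foot size 0.09996641856404719 0.05916832438770852
```

Heights match the text (foot top 53, guides 38–39, plate about 23 mm), and the foot measures 100 x 59 mm. The fitted stand origin is (0.543, -0.067) with yaw 1.808. The foot centre is at s≈-0.094, so I'll press at s=-0.1445.

```bash
cat >> h.py <<'E'
yaw=1.808;u=np.array([np.cos(yaw),np.sin(yaw),0]);pin=np.array([.543,-.067,0])
def p(s,tip): return pin+s*u+[0,0,tip+.022]
def st():
    f=np.array(manip.get_contact_force());q=np.array(manip.get_position())-pin
    return f@u,f[2],q@u,q[2]-.022
E
python3 - <<'E'
from h import *
s=-.1445
manip.move_to(p(s,.07),ori(yaw)); manip.servo_line(p(s,.028),rate=.08);manip.hold(.1);print(st(),manip.get_time())
for z in (.0245,.022,.019,.0165):
    manip.servo_line(p(s,z),rate=.03);manip.hold(.1);print(np.array(st()))
print(manip.get_time());c=shot("wrist","w3");d=shot("scene");e=shot("side")
t=lambda c,r:cv2.resize(c["image"][r[0]:r[1],r[2]:r[3]],(400,400))
cv2.imwrite("pics/v3.png",np.hstack([t(d,(180,300,190,310)),t(e,(170,290,240,360))])[:,:,::-1])
E
```

```text
(np.float64(-0.967466226613734), np.float64(0.40789124718483216), np.float64(-0.14472544841372503), np.float64(0.028295816641903185)) 6.025
[-0.2635 -0.1719 -0.1445  0.0246]
[-0.4324  0.0482 -0.1445  0.022 ]
[-0.1893  0.829  -0.1445  0.0189]
[-0.5542  0.4099 -0.1445  0.0165]
7.4417
```

View pics/v3.png

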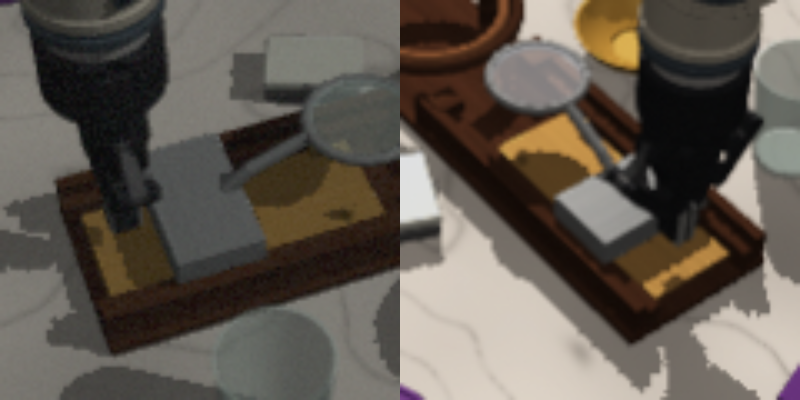

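The finger is over the bare plate behind the foot. The force barely registers so far, so I'll keep going down while watching it.

Run:
```python
from h import *
s=-.1445
def fz():
    v=[]
    for _ in range(5): manip.hold(.02); v.append(st())
    return np.mean(v,0)
for z in np.arange(.015,.004,-.0015):
    manip.servo_line(p(s,z),rate=.03);f=fz();print(round(z,4),f)
    if f[1]>5: break
print(manip.get_time())
```

```text
0.015 [-0.2394 -0.0885 -0.1445  0.0149]
0.0135 [-0.0398  0.1449 -0.1445  0.0134]
0.012 [-0.069  -0.3284 -0.1445  0.0119]
0.0105 [-0.4661  0.0098 -0.1445  0.0104]
0.009 [ 0.4402 -0.3435 -0.1445  0.0089]
0.0075 [-0.2589 -0.2274 -0.1445  0.0074]
0.006 [-0.3817 -0.2232 -0.1445  0.0059]
0.0045 [-0.0268  0.077  -0.1445  0.0044]
10.2583
```

Run:
```python
from h import *
c=shot("wrist","w4");e=shot("side");print(manip.get_position(),manip.get_width(),manip.get_grip_force(),manip.get_contact_force())
t=lambda c,r:cv2.resize(c["image"][r[0]:r[1],r[2]:r[3]],(400,560),interpolation=cv2.INTER_CUBIC)
cv2.imwrite("pics/v4.png",np.hstack([cv2.resize(c["image"][:,140:420],(400,560)),t(e,(190,274,280,340))])[:,:,::-1])
```

```text
[ 0.577  -0.2075  0.0265] 0.00012526553844806543 0.0 [-0.6482  0.0704 -0.1495]
```

View pics/v4.png

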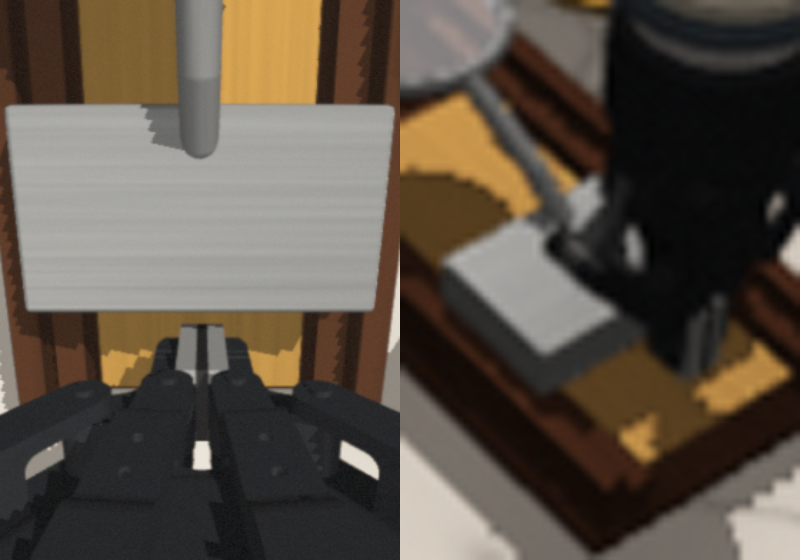

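Run:
```python
from h import *
c=dict(np.load("pics/w4.npz"));m=c["mount"]
c2=dict(c);c2["T"]=m
o,d=ray(c2,[(280,244)]);d=d[0]
for x in(.011,0,-.011):print("tool x",x,"tip pt",o+d*(x-o[0])/d[0])
e=shot("side");o,d=ray(e,[(323.5,246)]);d=d[0];q=manip.get_position()
t=((q-o)[:2]@d[:2])/(d[:2]@d[:2]);print("side closest",o+t*d,q)
# plate height now: rear edge of plate & foot, in w4 vs earlier
print(manip.get_tau())
```

```text
tool x 0.011 tip pt [ 0.011  -0.001  -0.0151]
tool x 0 tip pt [ 0.     -0.001   0.0124]
tool x -0.011 tip pt [-0.011  -0.0011  0.0398]
side closest [ 0.5797 -0.2092  0.0289] [ 0.577  -0.2075  0.0265]
[  0.0006 -60.5447 -18.7311   0.       0.0012   0.    ]
```

```bash
python3 - <<'E'
from h import *
c=dict(np.load("pics/w4.npz"));print("cam",c["T"][:3,3])
px=lambda x,y:(140+x*.7,y*.75)
for y,l,r in((340,100,302),(50,80,318)):
  for z in(.015,.025,.03):
    w=onplane(c,[px(l,y),px(r,y)],z);print(y,z,np.linalg.norm(w[0]-w[1]))
for z in (.044,.054,.064):
    w=onplane(c,[px(28,310),px(377,310)],z);print("foot rear",z,np.linalg.norm(w[0]-w[1]))
w3=dict(np.load("pics/w3.npz"));print(w3["T"][:3,3])
E
python3 - <<'E'
import sys;sys.path.insert(0,'.')
from h import *
# zoomed w3|w4 around finger and plate, plus fresh scene view
a=np.load("pics/w3.npz")["image"][190:330,190:370];b=np.load("pics/w4.npz")["image"][190:330,190:370]
d=shot("scene")["image"][210:290,200:280]
t=lambda i:cv2.resize(i,(400,300),interpolation=cv2.INTER_CUBIC)
g=np.vstack([np.hstack([t(a),t(b)]),np.hstack([t(d),t(shot("side")["image"][205:280,280:380])])])
g=np.clip(g.astype(float)*1.7,0,255).astype(np.uint8)
cv2.imwrite("pics/v5.png",g[:,:,::-1])
E
```

```text
cam [ 0.5608 -0.1437  0.178 ]
340 0.015 0.07613276867054512
340 0.025 0.07146108626799967
340 0.03 0.06912524506672689
50 0.015 0.0761302919218563
50 0.025 0.07145876149832676
50 0.03 0.06912299628656189
foot rear 0.044 0.1063411913133213
foot rear 0.054 0.09840329648790207
foot rear 0.064 0.09046540166248304
[ 0.5608 -0.1438  0.19  ]
```

View pics/v5.png

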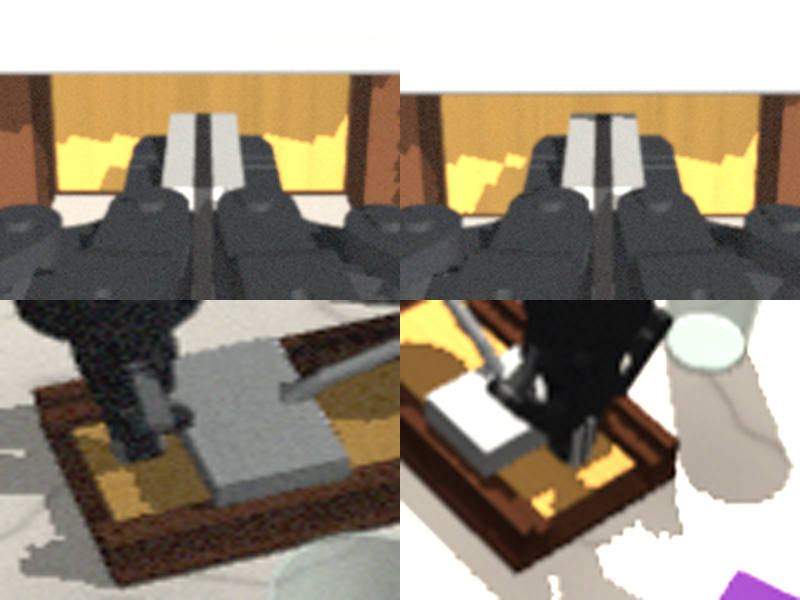

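The plate is still up: its width fits z=0.025, and the foot's width fits 0.054. So the arm pose is right, but the fingertip isn't on the plate yet, because the shut fingers are shorter than I assumed. I'll feel my way further down by force.

Run:
```python
from h import *
s=-.1445
d=shot("scene");e=shot("side");print("tip",*tri(d,(228,252.7),e,(325,246)))
def fz():
    v=[]
    for _ in range(5): manip.hold(.02); v.append(st())
    return np.mean(v,0)
for z in np.arange(.003,-.0121,-.0015):
    manip.servo_line(p(s,z),rate=.03);f=fz();print(round(z,4),f)
    if f[1]>2.2: break
print(manip.get_time())
```

```text
tip [ 0.5814 -0.2092  0.0306] 0.005028153601862459
0.003 [-0.2116 -0.0057 -0.1445  0.0029]
0.0015 [ 0.0271  0.2522 -0.1445  0.0014]
0.0 [ 0.5582  0.0879 -0.1445 -0.0001]
-0.0015 [ 0.1702  0.2212 -0.1445 -0.0016]
-0.003 [-0.0265 -0.1504 -0.1445 -0.0031]
-0.0045 [ 0.2434  0.2811 -0.1445 -0.0046]
-0.006 [-0.1761 -0.1781 -0.1445 -0.006 ]
-0.0075 [ 0.1237  1.9112 -0.1446 -0.0074]
-0.009 [-0.1595  2.2908 -0.1446 -0.009 ]
13.6083
```

Contact is at TCP z≈0.016, and the force slope of about 0.25 N/mm matches the spring. So the tip is about 9 mm behind the TCP, which leaves the gripper body only about 2 mm above the foot when pressed right down. I'll tilt the tool back 8° to gain clearance, press to the stop, and look.

```bash
cat >> h.py <<'E'
T=np.radians(8);OFF=.009
def pose(s,h): # tip-centre at s, rear-bottom corner of the tip at height h, tool tilted back
    x=np.cos(T)*u+np.array([0,0,np.sin(T)]);z=np.sin(T)*u-np.array([0,0,np.cos(T)])
    return pin+s*u+[0,0,h+.011*np.sin(T)]+OFF*z, R.from_matrix(np.c_[x,np.cross(z,x),z]).as_rotvec()
def fm(n=4):
    v=[]
    for _ in range(n): manip.hold(.02); v.append(st())
    v=np.mean(v,0); return v
E
python3 - <<'E'
from h import *
s=-.1445
for a in((s,.03),(-.002,.015)):print(manip.solve_ik(*pose(*a)))
manip.servo_line(p(s,.004),rate=.08)
manip.servo_line(*pose(s,.028),rate=.05);print(manip.get_time())
manip.servo_line(*pose(s,.0185),rate=.04);print(fm())
for h in np.arange(.0165,.0099,-.001):
    manip.servo_line(*pose(s,h),rate=.03);f=fm();print(round(h,4),f)
    if f[1]>4.6: break
print(manip.get_time())
d=shot("scene");e=shot("side");w=shot("wrist","w6")
t=lambda i:cv2.resize(i,(400,300),interpolation=cv2.INTER_CUBIC)
g=np.vstack([np.hstack([t(w["image"]),t(w["image"][190:330,190:370])]),np.hstack([t(d["image"][210:290,200:280]),t(e["image"][205:280,280:380])])])
cv2.imwrite("pics/v6.png",np.clip(g*1.7,0,255).astype(np.uint8)[:,:,::-1])
E
```

```text
[-0.4188  0.7092  1.691   0.1497  0.8326 -0.7619]
[-0.2168  0.6649  1.8615  0.1987  0.6864 -0.6123]
14.2083
[-0.4805  3.0189 -0.1429 -0.0108]
0.0165 [ 1.0757  3.4431 -0.143  -0.0129]
0.0155 [ 2.0755  3.4056 -0.143  -0.0139]
0.0145 [ 2.8199  3.9438 -0.1431 -0.0149]
0.0135 [ 3.5762  7.9456 -0.1432 -0.0155]
15.9333
```

View pics/v6.png

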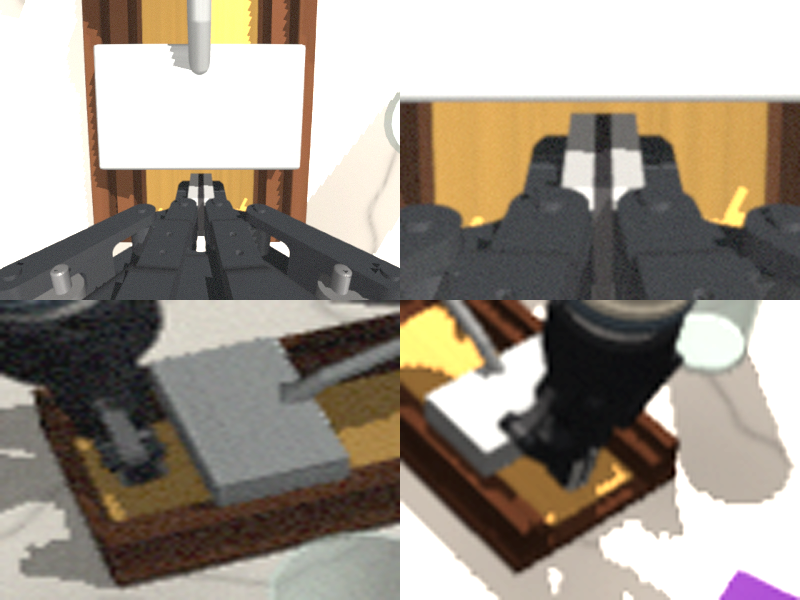

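The plate is down on its stop (force jumped to 7.9 N), the finger is clear behind the foot, and the body clears the foot. Next I push along the track with the plate held down.

Run:
```python
from h import *
h=.0142
for s in (-.125,-.095,-.065,-.035,-.012):
    manip.servo_line(*pose(s,h),rate=.05);f=fm(3);print(s,f)
    if f[1]<3.5: h-=.0005
    if f[1]>9: h+=.0003
    if f[0]<-15: print("high");break
else:
    while s<.008:
        s+=.0015;manip.servo_line(*pose(s,h),rate=.03);f=fm(3);print(round(s,4),f)
        if f[0]<-9: break
print(h,manip.get_time())
```

```text
-0.125 [-1.5266  3.4823 -0.1237 -0.015 ]
-0.095 [-3.9905  6.6909 -0.0945 -0.0152]
-0.065 [-4.5614  6.7715 -0.0645 -0.0152]
-0.035 [-4.0117  7.3395 -0.0345 -0.0152]
-0.012 [-3.8124  7.9539 -0.0113 -0.0152]
-0.0105 [-5.5505  6.8504 -0.0103 -0.0152]
-0.009 [-6.3206  6.2569 -0.009  -0.0152]
-0.0075 [-6.2733  6.6571 -0.0075 -0.0152]
-0.006 [-6.3494  6.801  -0.006  -0.0152]
-0.0045 [-6.9284  6.5362 -0.0045 -0.0152]
-0.003 [-6.8852  6.7511 -0.003  -0.0152]
-0.0015 [-6.2478  7.007  -0.0015 -0.0152]
-0.0 [-6.4798  6.8349 -0.     -0.0152]
0.0015 [-10.434    6.7711   0.0007  -0.0152]
0.0137 22.4333
```

The finger met resistance at s=0.0007, as predicted for the end stops. I'll back off 5 mm with the plate held, then rise and check.

Run:
```python
from h import *
manip.servo_line(*pose(-.005,.0137),rate=.03);print(fm(3))
manip.servo_line(*pose(-.005,.06),rate=.06)
manip.servo_line(*pose(-.06,.19),rate=.2);manip.hold(.3)
print(manip.get_time());w=shot("wrist","w7");d=shot("side")
cv2.imwrite("pics/v7.png",np.hstack([cv2.resize(w["image"],(400,300)),cv2.resize(d["image"][140:290,180:380],(400,300))])[:,:,::-1])
```

```text
[ 2.5265 10.5744 -0.0029 -0.0153]
24.9333
```

View pics/v7.png

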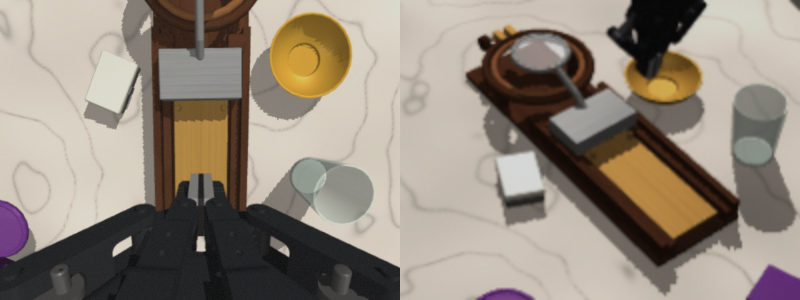

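The foot sits against the end stops with its rear edge at (161,100)–(241,97), the pins show just behind it at (178,106) and (223,104), and the bystanders are undisturbed. One numeric check, then I hand in.

Run:
```python
from h import *
c=dict(np.load("pics/w7.npz"))
w=onplane(c,np.array([(161,100),(241,97)])*1.4,.054).mean(0)-pin
s=w@u;print("rear face s",s)
if .003<s<.017: print(manip.get_contact_force(),manip.sign_off())
```

```text
rear face s 0.008643595062496148
the job is handed in; nothing more can be done
[ 0.339  -0.3227  0.6096] None
```

The foot is against the end stops (rear face measured at stand x ≈ 9 mm, nominal 10) with the plate's pins up behind it, the bobbin case, dish and tumbler look unmoved, and I handed the job in at about 25 s; sign-off returned no verdict.

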